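# Gem tester from its drawer, held square on the marked turquoise

## Task

Pull the drawer of the low steel case wide open by its bar, take the gem tester out, and put its spring-loaded copper tip on the yellow dot drawn on the flat back of one of the two mounted turquoises, with the tester at right angles to that flat face, pressing only lightly, until the tip has gone about half way into its sleeve. Finish while still holding the tester there, steady, so that it can take its reading: do not put it down or let go. Do not shove the stone's holder, and leave the other holder and everything else on the bench where it is.

Things in the scene. Friction and masses are not known exactly. Their poses are not given: they have to be found in the camera images.
- case: low grey-green steel instrument case, fixed, 220 mm deep (x) x 240 mm wide (y) x 75 mm high; origin at the centre of its underside. Its own x points into the case: the drawer front is at x = -110 mm and the drawer comes out along the case's own -x
- case_drawer (a joint): travel of the drawer, m: 0 shut, 0.15 fully out; stays where it is left, about 1 N of friction. Front panel 240 mm wide, its top 68 mm above the bench; behind it an open tray, inside 187 mm deep and 214 mm wide, floor 14 mm and wall tops 48 mm above the bench. The tester rides in it
- handle (a point): middle of the drawer's round steel pull bar (11 mm thick, 110 mm long, level, parallel to the drawer front, its axis 35 mm in front of it and 46 mm above the bench; it stands on two 8 mm posts, 47 mm either side of its middle). Moves with the drawer
- tester: gem tester, a flat black hand unit, 90 g: housing 110 mm long (own x) x 24 mm wide (own y) x 20 mm thick (own z), origin at the middle of the housing, own +x towards its tip. In front of the housing (x = 55 to 84 mm) a grey nose ending in a 10 mm sleeve, then the copper tip. It lies level in the drawer's cradle, across the drawer, tip to the case's +y
- cradle (a point): middle of the black cradle in the drawer (moves with it), where the tester's origin lies: 35 mm above the bench, 76 mm behind the drawer's outer front. Its two bridges hold the housing 33 to 43 mm either side of the middle, with cheeks just above mid-height; the middle is free on both sides down to the drawer floor, 48 mm from the tester's side to the front wall
- tester_tip (a joint): how far the copper tip is pushed into its sleeve, m: 0 out, 0.008 fully in. Its spring pushes back with 1.4 N at the start, 2.8 N half way (0.004) and 4.2 N fully in
- tester_point (a point): point of the copper tip (4 mm thick, rounded), on the tester's own x axis, 94 mm in front of its origin when the tip is out; its axes are parallel to the tester's
- marked_holder: heavy loose stand, 1.6 kg: base 100 x 85 x 24 mm, a block with a thumbscrew (top 132 mm above the bench) clamps a level brass rod with a flat-backed round turquoise, 35 mm across, axis 105 mm above the bench; its flat face is upright, 55 mm in front of the origin, looks to the holder's own -x and bears a yellow dot. Origin at the centre of the underside; slides if pushed with some 8 N
- dot (a point): centre of the yellow dot, 8 mm across, on the flat upright face of the marked stone, 108 mm above the bench; its x axis points into the stone, square to the face (the direction in which the tester's tip must point)
- plain_holder: a holder of the same make with a greener turquoise that has no dot; to be left alone. Same frame and sizes
- guard (a point): middle of the top rail of the polisher's hanging mesh splash guard, fixed behind the work: the rail, 260 mm above the bench, runs 130 mm either side of this point, nearly along world y, and the guard hangs from it to 60 mm above the bench. Keep the arm and gripper on the robot's side of it (smaller x), also when swinging in from the left
- white_tray: white plastic tray, 141 x 151 x 28 mm, with two rough stones in it; bystander; origin at the centre of its underside
- dop_stick_0: dop stick lying on the bench, 137 mm; bystander; origin at the centre of its underside
- dop_stick_1: dop stick lying beside the other, 140 mm; bystander; origin at the centre of its underside
- powder_pot: small pot with blue lid, 56 mm across, 52 mm high; bystander; origin at the centre of its underside
- wax_bar: green bar of polishing compound, 34 x 88 x 28 mm; bystander; origin at the centre of its underside
- felt_wheel: grey felt wheel lying flat, 86 mm across, 20 mm high; bystander; origin at the centre of its underside
- brush: old toothbrush lying on the bench, 195 mm; bystander; origin at the centre of its underside

How it is judged:
By the outcome, as a careful person would: the job done as asked, in the order asked, and still so for the second after the job is handed in, while the arm keeps its last pose, push and grip.
It also fails if it takes over 59 s, if anything falls off the work surface, if the arm or the gripper's body presses on something with over 40 N, if the wrist force passes 120 N, or if a joint passes its speed limit or range.

## Robot

A 6-joint arm with a two-finger parallel gripper is mounted at the origin on a cart in front of the work surface, level with it; the furniture and walls round the work are solid. World frame = base frame: x ahead of the robot, y to its left, z up, the work surface at z = 0. Lengths are in mm, angles in rad, forces in N, time in s.
With the tool pointing down it reaches from about 275 to 975 mm from the base axis. Payload 8.4 kg.
Tool frame: the origin (TCP) lies at the very end of the fingers, on their centre line; the grasp point (between the pads) lies 19 mm behind it; z points along the fingers, y is the line along which they close (so a half turn about z gives the same grasp; the last joint's range is limited). The gripper opens to 92 mm and grips with 3 to 60 N. Pads are 20 mm wide; open, the fingers measure 128 mm over their backs; the gripper's body (75 mm by 189 mm) begins 69 mm behind the grasp point.
Start: joints at [1.143, 0.353, 1.633, -0, 1.155, -0.002], TCP at [258.155, 569.196, 184.183] pointing down, gripper open.
Joint ranges: [-2.63, 2.63], [-0.92, 2.1], [0.06, 2.66], [-1.3, 4.44], [0, 2.69], [-3.02, 3.02]. Speed limits (rad/s): [2.22, 2.22, 2.79, 3.14, 3.14, 3.14].

## Interface

Orientations are given as a rotation vector (axis times angle).
In Python, from plant import r, optics, spotter gives the robot as it stands.
- The arm moves only by the shell command python3 -m pendant 'ROWS' [FORCE]. ROWS is JSON, a list of rows, each an object of numbers: "x", "y", "z": the shift along the tool's x, y, z in units of 60 mm (1.0 is 60 mm); "ax", "ay", "az": the turn, a rotation vector about the tool's x, y, z in units of 10 degrees (1.0 is 10 degrees); "fingers": the finger opening in mm, from 0 to 91.9. In form: [{"x": .., "y": .., "z": .., "ax": .., "ay": .., "az": .., "fingers": ..}, ...]. A call has 1 to 8 rows; each row shifts and turns the commanded pose from where the row before left it, along the tool's axes as they then stand; what a row does not reach is not made up. A row lasts 1/8 s, in which the tool goes at most 62.5 mm and 10.7 degrees, less where a joint would pass 70% of its speed; a pose out of reach is approached as far as the arm can. A call is refused whole if a number of a shift passes 1 or a number of a turn 1, either way. A call with a gripper value outside its range is refused whole. The fingers move at their own pace and stop on an object; FORCE is the grip in N (left out, the last holds). Time passes only in rows, so rows that do not move let the fingers close. It gives the time, the measured TCP pose, the force, the opening and the grip force at its end, in the units of the state.
- r.state(): the state, without advancing time (a new reading comes with each control period).
- optics.get_image(name): name is "scene" or "top" or "wrist"; returns the picture (384x512x3 uint8, red, green, blue); there is no depth.
- optics.calibration(name): a dict with "fx", "fy", "cx", "cy" (pixels), "xyz" and "rotation" of the camera in the world. Camera axes: x right, y down, z forward; pixel columns grow to the right and rows downward; lengths in mm; the calibration is good to about 2 mm. A picture is of the moment at which its call begins: read the wrist's pose just before it. calibration takes no time and is no camera call; for the wrist camera it gives the pose at the moment of the call.
- r.hand_in(): hands the job in; it is judged then, once.
Trained networks look in the newest picture that a camera, given by its name, has taken for a name from the list of things; names that differ only in an ending like _2 or _b are one class to them, and where a whole thing is asked for, a point or a joint stands for the part that bears it (a point fixed in the world has none). Each returns a list of dicts, best first, with "confidence" (0 to 1); they miss things now and then, are a little off and sometimes report something else, mostly with a low value. They report only what shows in the picture. A call takes as long as a camera call.
- spotter.spot_in(camera, target): "position" ([column, row] in pixels, amid what is visible of it).
- spotter.pinpoint(camera, target): "position" ([column, row] in pixels: a listed point, or the origin of a listed thing).
The state is a dict: "time": time; "qpos": joint angles; "dq": joint speeds; "effort": joint torques, N m; "position": TCP position; "tcp_rot": TCP orientation; "ft_force": force on the tool from outside, world axes, zero at the start; "torque": the same for the moment, N m; "gripper_width": opening from 0.0 (shut) to 1.0 (fully open); "grasp_force": force on a finger pad.
Only numpy, scipy, OpenCV 4.12 (cv2) and the standard library are available. Lean on these libraries where they do the work, as an engineer would, in place of code of your own. Each camera call takes 0.05 s, during which the arm holds its last target. There are 200 camera calls.

## Working session

There is one attempt and no reset: what is moved stays moved. The work goes in short steps, Python scripts to look and compute and a shell command to move; the robot and the scene stay as the last step left them, time stands still between calls to the robot, and variables do not carry over. Pictures are saved under pics/ and viewed, at most 10 in all, crops included, and the job is handed in when it is done.

```bash
mkdir -p pics; ls; cat > h.py <<'E'
import numpy as np, cv2
from scipy.spatial.transform import Rotation as R
from plant import r, optics, spotter
def cal(c):
    k=optics.calibration(c); M=np.array(k["rotation"],float)
    if M.shape!=(3,3): M=R.from_rotvec(M).as_matrix()
    return k,M,np.array(k["xyz"],float)
def snap(c,f=None):
    k=cal(c); im=optics.get_image(c)
    if f: cv2.imwrite("pics/"+f,cv2.cvtColor(im,cv2.COLOR_RGB2BGR))
    return k
def ray(k,p):
    d,M,o=k; return o, M@np.array([(p[0]-d["cx"])/d["fx"],(p[1]-d["cy"])/d["fy"],1.])
def atz(k,p,z):
    o,v=ray(k,p); return o+v*(z-o[2])/v[2]
def proj(k,X):
    d,M,o=k; c=M.T@(np.array(X)-o); return np.array([d["fx"]*c[0]/c[2]+d["cx"],d["fy"]*c[1]/c[2]+d["cy"]])
def tri(obs):
    A=0;b=0
    for k,p in obs:
        o,v=ray(k,p); v=v/np.linalg.norm(v); P=np.eye(3)-np.outer(v,v); A=A+P; b=b+P@o
    return np.linalg.solve(A,b)
E
python3 - <<'E'
from h import *
np.set_printoptions(precision=1,suppress=True)
H=dict(case=0,handle=46,cradle=35,tester=35,tester_point=35,marked_holder=0,dot=108,plain_holder=0,guard=260,white_tray=0,powder_pot=0,wax_bar=0,felt_wheel=0,brush=0,dop_stick_0=0)
for c in("scene","top"):
    k=snap(c,c+"0.png"); print(c,k[2],k[1])
    for n,z in H.items():
        for q in spotter.pinpoint(c,n)[:2]: print(n,round(q["confidence"],2),np.array(q["position"]),atz(k,q["position"],z))
s=r.state();print(s["time"],s["position"],s["tcp_rot"],s["ft_force"])
E
```

```text
pics
scene [-464.1 -508.2 1112.1] [[ 0.4 -0.6  0.7]
 [-0.9 -0.3  0.3]
 [ 0.  -0.8 -0.6]]
case 0.87 [353.4 234.1] [ 691.  -303.1    0. ]
case 0.37 [164.3 248.5] [355.1 228.    0. ]
handle 0.61 [330.1 247.6] [ 553.2 -264.2   46. ]
cradle 0.43 [121.7 230.8] [333.8 375.5  35. ]
marked_holder 0.94 [171.6 219.2] [482.3 285.9   0. ]
dot 0.73 [172.6 203.1] [456.4 249.5 108. ]
dot 0.38 [159.3 247.1] [273.8 172.9 108. ]
plain_holder 0.71 [268. 232.] [573.2 -41.4   0. ]
guard 0.97 [208.1 156.8] [551.5 160.4 260. ]
white_tray 0.65 [213.5 255.2] [400.2  70.    0. ]
white_tray 0.59 [330.3 252.5] [ 576.7 -261.5    0. ]
wax_bar 0.65 [351.4 231.8] [ 698.7 -293.7    0. ]
wax_bar 0.58 [161.5 190.5] [597.1 408.7   0. ]
felt_wheel 0.81 [388.1 296.1] [ 486.3 -472.1    0. ]
felt_wheel 0.23 [288.9 212.5] [694.8 -65.9   0. ]
brush 0.54 [124.4 231.2] [362.2 394.9   0. ]
brush 0.18 [175.8 202.9] [561.4 321.3   0. ]
dop_stick_0 0.59 [162.7 245.8] [362.9 239.6   0. ]
dop_stick_0 0.46 [167.7 245. ] [373.1 227.1   0. ]
top [ 186.8  -39.2 1744.1] [[ 0.  -1.   0.2]
 [-1.  -0.  -0. ]
 [ 0.  -0.2 -1. ]]
case 0.76 [325
[... 220 characters left out ...]
88.9 274.6   0. ]
dot 0.95 [184.9 206.6] [449.5 234.7 108. ]
dot 0.32 [255.8 177.8] [559.8 -28.6 108. ]
plain_holder 0.84 [254.4 182.2] [566.4 -22.3   0. ]
guard 0.96 [196.1 167.7] [560.3 175.6 260. ]
white_tray 0.71 [232.  223.9] [398.3  65.2   0. ]
powder_pot 0.53 [264.  154.8] [680.3 -60.9   0. ]
wax_bar 0.72 [151.5 176.7] [588.1 391.1   0. ]
felt_wheel 0.81 [368.4 197.7] [ 504.1 -476.7    0. ]
felt_wheel 0.24 [150.4 172.9] [603.8 396.4   0. ]
brush 0.72 [143.6 230.6] [371.4 411.2   0. ]
brush 0.48 [231.4 222. ] [405.8  67.6   0. ]
dop_stick_0 0.59 [189.9 232.1] [365.8 229.6   0. ]
dop_stick_0 0.41 [186.4 228. ] [381.9 243.9   0. ]
1.6 [258.1 569.2 184.2] [-0.7 -3.1 -0. ] [ 0.7 -0.   0.9]
```

```bash
python3 - <<'E'
import cv2
a=cv2.imread("pics/scene0.png")[130:330,90:430];b=cv2.imread("pics/top0.png")[120:270,110:420]
cv2.imwrite("pics/a.png",cv2.resize(a,(800,470),interpolation=cv2.INTER_CUBIC));cv2.imwrite("pics/b.png",cv2.resize(b,(800,387),interpolation=cv2.INTER_CUBIC))
E
```

```text
(no output)
```

View pics/a.png

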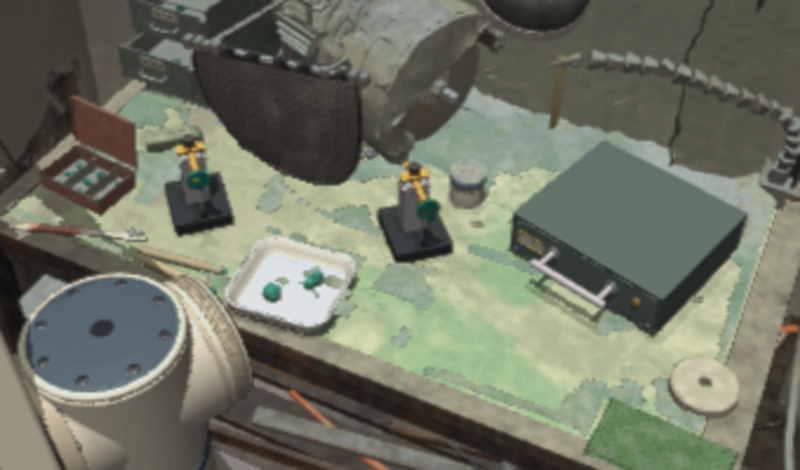

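View pics/b.png

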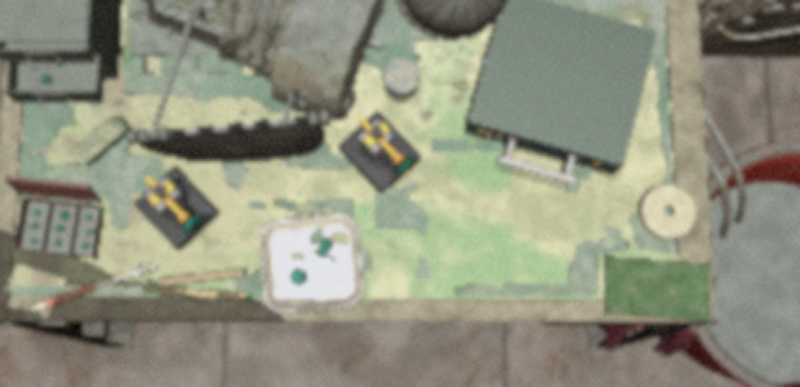

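```bash
cat >> h.py <<'E'
np.set_printoptions(precision=2,suppress=True)
def go(P,ydir=None,ref=None):
    """delta in tool units from measured pose to P with tool down and tool y along +-ydir; shift given in the CURRENT tool axes"""
    s=r.state(); T=R.from_rotvec(s["tcp_rot"]) ; p=np.array(s["position"])
    if ydir is not None:
        best=None
        for sg in(1,-1):
            y=sg*np.array([ydir[0],ydir[1],0.]);y/=np.linalg.norm(y);z=np.array([0,0,-1.])
            G=R.from_matrix(np.column_stack([np.cross(y,z),y,z])); d=(T.inv()*G).as_rotvec()
            print("turn/10deg",np.degrees(d)/10,"shift after turn",G.inv().apply(np.array(P)-p)/60)
    print("t",round(s["time"],2),"pos",p,"shift now",T.inv().apply(np.array(P)-p)/60,"q",np.array(s["qpos"]))
    print(T.as_matrix(),"ft",np.array(s["ft_force"]),"w",s["gripper_width"]*91.9,"gf",s["grasp_force"])
E
python3 - <<'E'
from h import *
ks,kt=cal("scene"),cal("top")
P={"handle":([330.1,247.6],[317.3,185.6]),"case":([353.4,234.1],[325.2,154.1]),"mh":([171.6,219.2],[179.6,201.1]),"dot":([172.6,203.1],[184.9,206.6]),"ph":([268,232],[254.4,182.2]),"guard":([208.1,156.8],[196.1,167.7])}
X={}
for n,(a,b) in P.items():
    X[n]=tri([(ks,a),(kt,b)]); print(n,X[n],proj(ks,X[n])-a,proj(kt,X[n])-b)
print(ks[0]["fx"],kt[0]["fx"],cal("wrist")[2])
print(cal("wrist")[1])
d=X["case"]-X["handle"];print(np.degrees(np.arctan2(d[1],d[0])),np.linalg.norm(d[:2]))
go([430,-240,130],[.961,-.276])
im=cv2.imread("pics/scene0.png")
a=np.hstack([cv2.resize(im[190:230,155:195],(390,390),interpolation=cv2.INTER_CUBIC),cv2.resize(im[200:240,250:290],(390,390),interpolation=cv2.INTER_CUBIC)])
cv2.imwrite("pics/d.png",a)
E
```

```text
handle [ 540.81 -266.72   58.7 ] [-0.14  0.02] [ 0.1  -0.05]
case [ 679.78 -306.44   11.75] [ 0.44 -0.07] [-0.33  0.16]
mh [484.65 279.37   1.77] [ 1.88 -0.22] [-1.33  0.98]
dot [444.81 235.15 122.99] [ 1.18 -0.12] [-0.83  0.61]
ph [572.76 -30.81  -5.84] [-2.91  0.34] [ 2.13 -1.24]
guard [565.99 174.46 246.01] [-1.19  0.12] [ 0.92 -0.6 ]
469.95740139534934 445.1270821427378 [184.23 603.77 384.57]
[[ 0.41  0.87  0.26]
 [ 0.91 -0.4  -0.12]
 [ 0.    0.28 -0.96]]
-15.94960670766733 144.53439076816818
turn/10deg [-0.   -0.    8.16] shift after turn [-12.17   6.48   0.9 ]
turn/10deg [ 0.   -0.   -9.84] shift after turn [12.17 -6.48  0.9 ]
t 1.6 pos [258.14 569.21 184.18] shift now [ -8.18 -11.1    0.9 ] q [ 1.14  0.35  1.63  0.    1.16 -0.  ]
[[-0.91  0.41 -0.  ]
 [ 0.41  0.91  0.  ]
 [ 0.    0.   -1.  ]] ft [ 0.69 -0.    0.85] w 91.75685758558284 gf 0.0
```

View pics/d.png

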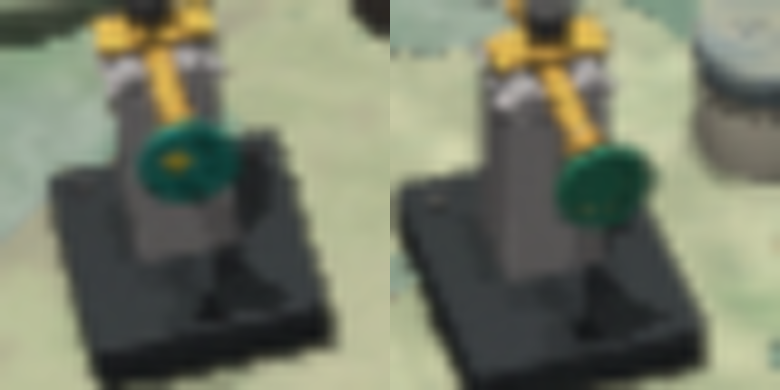

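```bash
python3 -m pendant '[{"y":-1},{"y":-1},{"y":-1},{"x":-1,"az":0.68},{"x":-1,"az":0.68},{"x":-1,"az":0.68},{"x":-1,"az":0.68},{"x":-1,"az":0.68}]' 20
python3 -m pendant '[{"x":-1,"az":0.68},{"x":-1,"az":0.68},{"x":-1,"az":0.68},{"x":-1,"az":0.68},{"x":-1,"az":0.68},{"x":-1,"az":0.68},{"x":-1,"az":0.68},{"fingers":60}]'
python3 - <<'E'
from h import *
go([470,-246,150],[.9615,-.2748])
k=snap("wrist","w1.png")
for n,z in(("handle",46),("case",0)):
    for q in spotter.pinpoint("wrist",n)[:2]: print(n,q["confidence"],q["position"],atz(k,q["position"],z))
E
```

```text
turn/10deg [-0.   -0.    8.16] shift after turn [-12.09   7.13   0.57]
turn/10deg [ 0.   -0.   -9.84] shift after turn [12.09 -7.13  0.57]
t 1.6 pos [258.14 569.21 184.18] shift now [ -8.83 -10.92   0.57] q [ 1.14  0.35  1.63  0.    1.16 -0.  ]
[[-0.91  0.41 -0.  ]
 [ 0.41  0.91  0.  ]
 [ 0.    0.   -1.  ]] ft [ 0.69 -0.    0.85] w 91.75685758558284 gf 0.0invalid input at $[0]: expected keys x, y, z, ax, ay, az, fingers
invalid input at $[0]: expected keys x, y, z, ax, ay, az, fingers
```

```bash
python3 -m pendant '[{"x":0,"y":-1,"z":0,"ax":0,"ay":0,"az":0,"fingers":60},{"x":0,"y":-1,"z":0,"ax":0,"ay":0,"az":0,"fingers":60},{"x":0,"y":-1,"z":0,"ax":0,"ay":0,"az":0,"fingers":60},{"x":-1,"y":0,"z":0,"ax":0,"ay":0,"az":0.68,"fingers":60},{"x":-1,"y":0,"z":0,"ax":0,"ay":0,"az":0.68,"fingers":60},{"x":-1,"y":0,"z":0,"ax":0,"ay":0,"az":0.68,"fingers":60},{"x":-1,"y":0,"z":0,"ax":0,"ay":0,"az":0.68,"fingers":60},{"x":-1,"y":0,"z":0,"ax":0,"ay":0,"az":0.68,"fingers":60}]' 20
python3 -m pendant '[{"x":-1,"y":0,"z":0,"ax":0,"ay":0,"az":0.68,"fingers":60},{"x":-1,"y":0,"z":0,"ax":0,"ay":0,"az":0.68,"fingers":60},{"x":-1,"y":0,"z":0,"ax":0,"ay":0,"az":0.68,"fingers":60},{"x":-1,"y":0,"z":0,"ax":0,"ay":0,"az":0.68,"fingers":60},{"x":-1,"y":0,"z":0,"ax":0,"ay":0,"az":0.68,"fingers":60},{"x":-1,"y":0,"z":0,"ax":0,"ay":0,"az":0.68,"fingers":60},{"x":-1,"y":0,"z":0,"ax":0,"ay":0,"az":0.68,"fingers":40},{"x":0,"y":0,"z":0,"ax":0,"ay":0,"az":0,"fingers":25}]'
python3 - <<'E'
from h import *
go([470,-246,150],[.9615,-.2748])
k=snap("wrist","w1.png")
for n,z in(("handle",46),("case",0)):
    for q in spotter.pinpoint("wrist",n)[:2]: print(n,q["confidence"],q["position"],atz(k,q["position"],z))
E
```

```text
time: 2.75
position: [418.6, 221.9, 184.5]
tcp_rot: [1.538, 2.739, 0.002]
ft_force: [-0.3, 0.4, -0.3]
gripper_width: 0.652
grasp_force: 0.0
time: 3.75
position: [495.6, -180.8, 184.2]
tcp_rot: [2.514, 1.883, -0.001]
ft_force: [-0.1, 0.0, -0.0]
gripper_width: 0.459
grasp_force: 0.0
turn/10deg [ 0.    0.   -0.04] shift after turn [-1.16 -0.11  0.57]
turn/10deg [ 0.01 -0.   17.96] shift after turn [1.16 0.11 0.57]
t 3.75 pos [ 495.58 -180.83  184.25] shift now [-1.16 -0.1   0.57] q [-0.35  0.2   1.84 -0.    1.1  -0.07]
[[ 0.28  0.96  0.  ]
 [ 0.96 -0.28 -0.  ]
 [-0.    0.   -1.  ]] ft [-0.12  0.01 -0.04] w 42.17435357119238 gf 0.0
handle 0.77 [308.3, 227.6] [ 541.99 -266.87   46.  ]
case 0.85 [398.1, 214.1] [ 682.85 -306.1     0.  ]
```

View pics/w1.png

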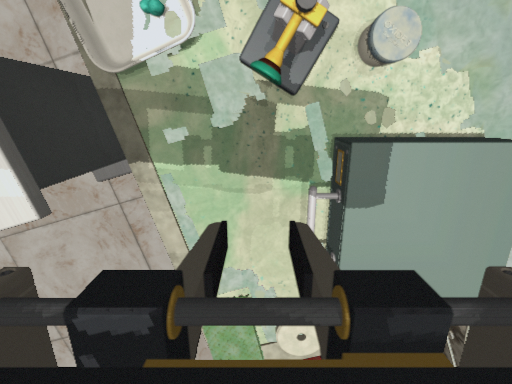

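```bash
python3 -c "
from h import *
go([542,-267,60],[.9615,-.2748])"
```

```text
turn/10deg [-0. -0. -0.] shift after turn [-1.24  1.15  2.07]
turn/10deg [-0.  0. 18.] shift after turn [ 1.24 -1.15  2.07]
t 3.9 pos [ 496.19 -176.72  184.14] shift now [-1.24  1.15  2.07] q [-0.35  0.2   1.84  0.    1.1  -0.07]
[[ 0.28  0.96 -0.  ]
 [ 0.96 -0.28  0.  ]
 [ 0.   -0.   -1.  ]] ft [0.53 0.28 0.19] w 29.872197997328573 gf 0.0
```

```bash
python3 -m pendant '[{"x":-0.62,"y":0.57,"z":0.3,"ax":0,"ay":0,"az":0,"fingers":24},{"x":-0.62,"y":0.58,"z":0.4,"ax":0,"ay":0,"az":0,"fingers":24},{"x":0,"y":0,"z":0.5,"ax":0,"ay":0,"az":0,"fingers":24},{"x":0,"y":0,"z":0,"ax":0,"ay":0,"az":0,"fingers":24}]'
python3 - <<'E'
from h import *
go([542,-267,27],[.9615,-.2748])
k=snap("wrist","w2.png")
for n,z in(("handle",46),("case",0)):
    for q in spotter.pinpoint("wrist",n)[:2]: print(n,q["confidence"],q["position"],atz(k,q["position"],z))
E
```

```text
time: 4.4
position: [540.9, -265.5, 109.9]
tcp_rot: [-2.503, -1.891, 0.003]
ft_force: [-0.0, -1.1, -0.2]
gripper_width: 0.26
grasp_force: 0.0
turn/10deg [-0.03 -0.01  0.01] shift after turn [-0.02  0.02  1.38]
turn/10deg [  0.01  -0.04 -17.99] shift after turn [ 0.02 -0.02  1.38]
t 4.4 pos [ 540.87 -265.55  109.95] shift now [-0.02  0.03  1.38] q [-0.46  0.4   1.74  0.    1.   -0.18]
[[ 0.27  0.96 -0.  ]
 [ 0.96 -0.27  0.  ]
 [ 0.   -0.   -1.  ]] ft [-0.03 -1.13 -0.21] w 23.8602731028102 gf 0.0
handle 0.77 [262.3, 199.3] [ 543.24 -270.62   46.  ]
handle 0.46 [259.2, 327.9] [ 495.61 -427.37   46.  ]
case 0.62 [385.0, 185.6] [ 685.75 -308.45    0.  ]
```

View pics/w2.png

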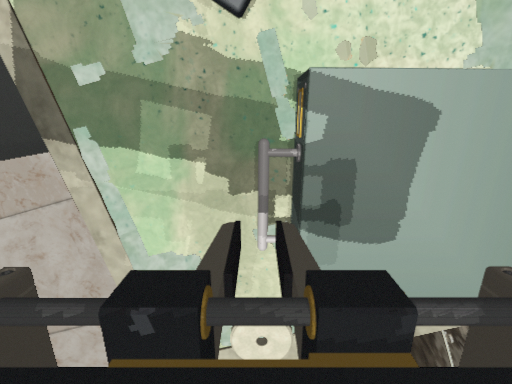

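```bash
python3 - <<'E'
from h import *
k=cal("wrist")
a,b=atz(k,(264,139),46),atz(k,(262.5,248),46);print(a,b,(a+b)/2,np.linalg.norm(a-b),np.degrees(np.arctan2(*(a-b)[:2][::-1])))
c=atz(k,(308.5,68.5),75);print("case corner",c)
m=(a+b)/2
go([m[0],m[1],27])
E
```

```text
[ 563.76 -213.44   46.  ] [ 530.24 -328.09   46.  ] [ 547.   -270.77   46.  ] 119.45563578246792 73.7058382848557
case corner [ 614.04 -165.86   75.  ]
t 4.55 pos [ 542.9  -266.78  113.45] shift now [-0.05  0.08  1.44] q [-0.46  0.4   1.74  0.    1.   -0.18]
[[ 0.27  0.96  0.  ]
 [ 0.96 -0.27 -0.  ]
 [-0.    0.   -1.  ]] ft [0.5  0.17 0.32] w 23.905464454174112 gf 0.0
```

```bash
python3 -m pendant '[{"x":-0.03,"y":0.06,"z":0.5,"ax":0,"ay":0,"az":0,"fingers":24},{"x":0,"y":0,"z":0.5,"ax":0,"ay":0,"az":0,"fingers":24},{"x":0,"y":0,"z":0.42,"ax":0,"ay":0,"az":0,"fingers":24},{"x":0,"y":0,"z":0,"ax":0,"ay":0,"az":0,"fingers":5},{"x":0,"y":0,"z":0,"ax":0,"ay":0,"az":0,"fingers":5},{"x":0,"y":0,"z":0,"ax":0,"ay":0,"az":0,"fingers":5}]' 15
python3 -c "
from h import *
go([545,-270,27],[.9615,-.2748])"
```

```text
time: 5.3
position: [546.1, -270.9, 28.7]
tcp_rot: [2.507, 1.89, 0.002]
ft_force: [-0.5, -0.1, -0.5]
gripper_width: 0.052
grasp_force: 0.0
turn/10deg [ 0.01  0.   -0.  ] shift after turn [ 0.01 -0.02  0.03]
turn/10deg [ 0.   -0.02 18.  ] shift after turn [-0.01  0.02  0.03]
t 5.3 pos [ 546.13 -270.95   28.7 ] shift now [ 0.01 -0.02  0.03] q [-0.46  0.51  1.79  0.    0.84 -0.18]
[[ 0.28  0.96  0.  ]
 [ 0.96 -0.28 -0.  ]
 [-0.    0.   -1.  ]] ft [-0.5  -0.13 -0.51] w 4.748257177833307 gf 0.0
```

```bash
python3 - <<'E'
from h import *
k=snap("wrist","w3.png")
for q in spotter.pinpoint("wrist","handle")[:2]: print(q["confidence"],q["position"],atz(k,q["position"],46))
print(proj(k,[546,-271,46]))
E
```

```text
0.75 [253.9, 223.8] [ 543.53 -266.92   46.  ]
[258.63 227.83]
```

View pics/w3.png

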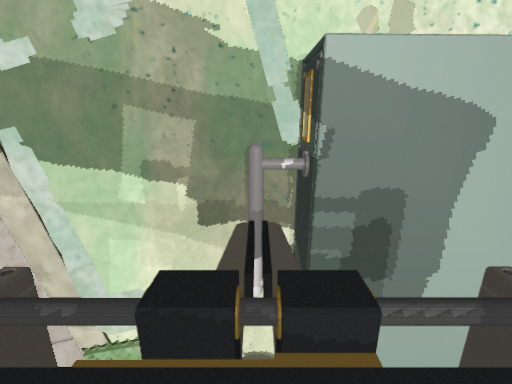

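```bash
python3 - <<'E'
from h import *
k=cal("wrist"); print(k[2],k[0]["fx"],k[0]["cx"],k[0]["cy"]); s=r.state(); p=np.array(s["position"]);print(p,s["gripper_width"],s["grasp_force"])
for z in(0,10,19,30): print(z,proj(k,p+[0,0,z]))
T=R.from_rotvec(s["tcp_rot"]); rel=T.inv().apply(k[2]-p)
k2=(k[0],k[1],np.array([542.0,-266.2,111.5])+T.apply(rel))
X=tri([(k,(255,147)),(k2,(264,140))]);print(X,proj(k,X),proj(k2,X))
X=tri([(k,(290,162)),(k2,(285,152))]);print(X,proj(k,X),proj(k2,X))
E
```

```text
[ 567.29 -191.84  228.53] 267.6628851467576 257.76580817519493 192.309809103092
[ 545.74 -270.88   28.19] 0.05469587755592783 0.0
0 [258.67 218.87]
10 [258.74 223.81]
19 [258.8  228.68]
30 [258.88 235.23]
[ 562.59 -206.52  108.61] [256.29 148.7 ] [263.24 138.98]
[ 581.68 -235.43   16.59] [289.67 162.17] [285.24 151.88]
```

```bash
python3 - <<'E'
from h import *
im=cv2.imread("pics/w3.png")
a=cv2.resize(im[130:310,190:350],(525,590),interpolation=cv2.INTER_CUBIC)
cv2.imwrite("pics/w3z.png",a)
k=cal("wrist")
for px in((255,147),(256,162)):
    for z in(30,46,60): print(px,z,atz(k,px,z),np.linalg.norm(atz(k,px,z)[:2]-[545.7,-270.9]))
E
```

```text
(255, 147) 30 [ 558.95 -214.68   30.  ] 57.76166747047027
(255, 147) 46 [ 559.62 -212.84   46.  ] 59.70789727113942
(255, 147) 60 [ 560.21 -211.23   60.  ] 61.41154326252319
(256, 162) 30 [ 556.57 -225.6    30.  ] 46.58610284636138
(256, 162) 46 [ 557.43 -222.88   46.  ] 49.43383362933077
(256, 162) 60 [ 558.19 -220.5    60.  ] 51.9262271383154
```

View pics/w3z.png

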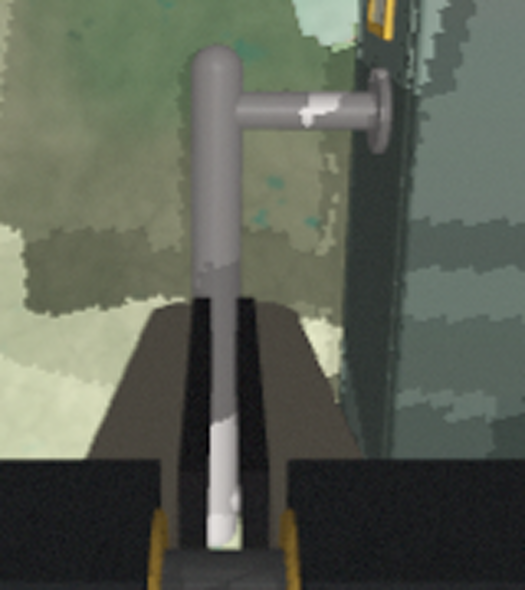

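```bash
python3 -m pendant '[{"x":0,"y":0,"z":0,"ax":0,"ay":0,"az":0,"fingers":24},{"x":0,"y":0,"z":0,"ax":0,"ay":0,"az":0,"fingers":24},{"x":0,"y":0,"z":0,"ax":0,"ay":0,"az":0,"fingers":24},{"x":0,"y":0,"z":0.15,"ax":0,"ay":0,"az":0,"fingers":24},{"x":0,"y":0,"z":0.1,"ax":0,"ay":0,"az":0,"fingers":5},{"x":0,"y":0,"z":0,"ax":0,"ay":0,"az":0,"fingers":5},{"x":0,"y":0,"z":0,"ax":0,"ay":0,"az":0,"fingers":5}]' 15
python3 -c "
from h import *
go([545,-270,27],[.9615,-.2748]);print(r.state()['effort'],r.state()['torque'])"
```

```text
time: 6.28
position: [543.9, -270.0, 10.6]
tcp_rot: [-2.507, -1.889, 0.002]
ft_force: [0.7, -0.6, -15.2]
gripper_width: 0.112
grasp_force: 15.0
turn/10deg [-0.01 -0.   -0.  ] shift after turn [ 0.01  0.02 -0.27]
turn/10deg [-0.    0.02 18.  ] shift after turn [-0.01 -0.02 -0.27]
t 6.28 pos [ 543.86 -270.05   10.64] shift now [ 0.01  0.02 -0.27] q [-0.46  0.53  1.79 -0.    0.82 -0.18]
[[ 0.28  0.96 -0.  ]
 [ 0.96 -0.28  0.  ]
 [ 0.   -0.   -1.  ]] ft [  0.73  -0.59 -15.2 ] w 10.338104290534119 gf 14.998005330562592
[  0.32 -71.65 -28.71   0.15   0.44  -0.03] [-0.24 -0.02 -0.05]
```

```bash
python3 -m pendant '[{"x":0,"y":-0.3,"z":0,"ax":0,"ay":0,"az":0,"fingers":5},{"x":0,"y":-0.5,"z":0,"ax":0,"ay":0,"az":0,"fingers":5},{"x":0,"y":-0.5,"z":0,"ax":0,"ay":0,"az":0,"fingers":5},{"x":0,"y":-0.5,"z":0,"ax":0,"ay":0,"az":0,"fingers":5},{"x":0,"y":-0.4,"z":0,"ax":0,"ay":0,"az":0,"fingers":5},{"x":0,"y":-0.27,"z":0,"ax":0,"ay":0,"az":0,"fingers":5},{"x":0,"y":0,"z":0,"ax":0,"ay":0,"az":0,"fingers":5},{"x":0,"y":0,"z":0,"ax":0,"ay":0,"az":0,"fingers":24}]' 30
python3 - <<'E'
from h import *
go([400,-230,40],[.9615,-.2748])
E
```

```text
time: 7.28
position: [403.2, -230.2, 12.5]
tcp_rot: [2.508, 1.89, 0.001]
ft_force: [1.1, -0.3, -0.0]
gripper_width: 0.192
grasp_force: 0.0
turn/10deg [ 0.01  0.   -0.  ] shift after turn [-0.01 -0.05 -0.46]
turn/10deg [ 0.   -0.01 18.  ] shift after turn [ 0.01  0.05 -0.46]
t 7.28 pos [ 403.23 -230.2    12.49] shift now [-0.01 -0.05 -0.46] q [-0.52  0.36  2.11 -0.    0.67 -0.24]
[[ 0.28  0.96  0.  ]
 [ 0.96 -0.28 -0.  ]
 [-0.    0.   -1.  ]] ft [ 1.15 -0.35 -0.05] w 17.637055571883188 gf 0.0
```

```bash
python3 -m pendant '[{"x":0,"y":0,"z":-0.7,"ax":0,"ay":0,"az":0,"fingers":46},{"x":0,"y":0,"z":-1,"ax":0,"ay":0,"az":0,"fingers":46},{"x":-0.3,"y":0.9,"z":-0.8,"ax":0,"ay":0,"az":0,"fingers":46},{"x":-0.3,"y":0.9,"z":0,"ax":0,"ay":0,"az":0,"fingers":46},{"x":0,"y":0,"z":0,"ax":0,"ay":0,"az":0,"fingers":46},{"x":0,"y":0,"z":0,"ax":0,"ay":0,"az":0,"fingers":46}]'
python3 - <<'E'
from h import *
go([510,-261,60],[.9615,-.2748])
k=snap("wrist","w4.png")
for n,z in(("handle",46),("cradle",35),("tester",35),("tester_point",35)):
    for q in spotter.pinpoint("wrist",n)[:2]: print(n,q["confidence"],q["position"],atz(k,q["position"],z))
E
```

```text
time: 8.02
position: [488.7, -288.9, 154.5]
tcp_rot: [2.509, 1.891, -0.0]
ft_force: [-0.9, 1.2, -0.3]
gripper_width: 0.498
grasp_force: 0.0
turn/10deg [-0.  0. -0.] shift after turn [0.55 0.21 1.58]
turn/10deg [ 0.  0. 18.] shift after turn [-0.55 -0.21  1.58]
t 8.03 pos [ 488.67 -288.91  154.55] shift now [0.55 0.21 1.58] q [-0.54  0.3   1.79 -0.    1.06 -0.26]
[[ 0.28  0.96 -0.  ]
 [ 0.96 -0.28 -0.  ]
 [-0.   -0.   -1.  ]] ft [-0.91  1.22 -0.3 ] w 45.79665462495079 gf 0.0
handle 0.87 [169.4, 152.4] [ 400.49 -224.15   46.  ]
cradle 0.73 [266.5, 166.0] [ 503.64 -272.45   35.  ]
tester 0.86 [263.0, 169.6] [ 498.37 -275.55   35.  ]
tester 0.32 [167.9, 153.1] [ 394.54 -224.94   35.  ]
tester_point 0.42 [271.5, 87.2] [ 532.78 -188.02   35.  ]
```

View pics/w4.png

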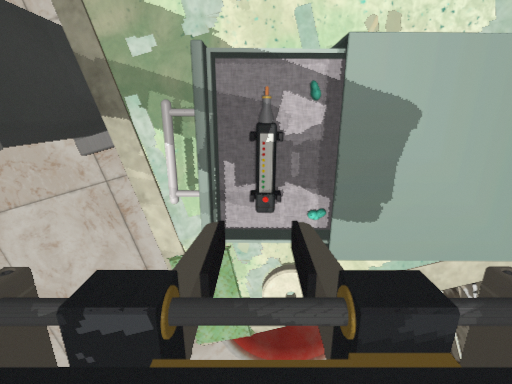

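```bash
python3 - <<'E'
from h import *
im=cv2.cvtColor(cv2.imread("pics/w4.png"),cv2.COLOR_BGR2GRAY).astype(int)
print(im[112:134:1,266]); print(im[198:220,265]); print(im[165,248:286]);print(im[140,248:286]);print(im[80:100,267])
k=cal("wrist")
f=atz(k,(266.5,123),45);b=atz(k,(265,211.5),45);print(f,b,(f+b)/2,np.linalg.norm(f-b),np.degrees(np.arctan2(*(f-b)[:2][::-1])))
t=atz(k,(267.5,86),35);print("tip",t,np.linalg.norm(t[:2]-((f+b)/2)[:2]))
a,b=atz(k,(165,100),46),atz(k,(174.5,203),46);print("bar",a,b,(a+b)/2,np.linalg.norm(a-b))
for p in((198,40),(211,243)):print(atz(k,p,68))
for p in((350,33),(331,262)):print(atz(k,p,75))
E
```

```text
[106 104 104 105 104 105 106 104 109 108 101  44  32  38  46  44  42  42
  41  42  49 100]
[ 97  94  95 101  76  57  56  59  56  53  56  57  55  51  79 148 167 165
 165 170 167 166]
[ 86  86  82  86  84  83  74  55  34  29  33  93 143 153 146 138 144 152
 152 154 157 155 153 157  99  34  28  37  83  93  92  92  95  96  96  95
  95  95]
[ 83  64  42  33  39  36  48  50  32  25  35  54 144 157 154 153 154 156
 207 236 240 234 231 232 214 141  56  42  40  48  41  37  52  50  42  78
  86  88]
[115 114 113 111 114 116 122 132 134 132 133 133 134 134 131 120 154 166
 138 131]
[ 516.48 -222.92   45.  ] [ 486.54 -324.36   45.  ] [ 501.51 -273.64   45.  ] 105.77012754881574 73.55159571469319
tip [ 528.4  -185.14   35.  ] 92.49558614453674
bar [ 416.41 -168.93   46.  ] [ 383.58 -283.02   46.  ] [ 399.99 -225.97   46.  ] 118.7260066976565
[ 473.53 -129.8    68.  ]
[ 416.14 -336.57   68.  ]
[ 611.76 -165.07   75.  ]
[ 546.78 -396.01   75.  ]
```

```bash
python3 -m pendant '[{"x":0.29,"y":0.18,"z":0.3,"ax":0,"ay":0,"az":0,"fingers":46},{"x":0,"y":0,"z":0.6,"ax":0,"ay":0,"az":0,"fingers":46},{"x":0,"y":0,"z":0.6,"ax":0,"ay":0,"az":0,"fingers":46},{"x":0,"y":0,"z":0.5,"ax":0,"ay":0,"az":0,"fingers":46},{"x":0,"y":0,"z":0.2,"ax":0,"ay":0,"az":0,"fingers":46},{"x":0,"y":0,"z":0.1,"ax":0,"ay":0,"az":0,"fingers":46},{"x":0,"y":0,"z":0,"ax":0,"ay":0,"az":0,"fingers":46}]'
python3 - <<'E'
from h import *
go([504,-275,0],[.9615,-.2748])
E
```

```text
time: 9.15
position: [504.5, -275.1, 16.5]
tcp_rot: [2.509, 1.891, 0.0]
ft_force: [-0.9, -0.4, -0.1]
gripper_width: 0.5
grasp_force: 0.0
turn/10deg [ 0.  0. -0.] shift after turn [ 0.   -0.01  0.28]
turn/10deg [ 0. -0. 18.] shift after turn [-0.    0.01  0.28]
t 9.15 pos [ 504.5  -275.15   16.54] shift now [ 0.   -0.01  0.28] q [-0.5   0.49  1.87  0.    0.79 -0.22]
[[ 0.28  0.96  0.  ]
 [ 0.96 -0.28 -0.  ]
 [-0.    0.   -1.  ]] ft [-0.87 -0.41 -0.13] w 45.947727478793425 gf 0.0
```

```bash
python3 -m pendant '[{"x":0,"y":0,"z":0.1,"ax":0,"ay":0,"az":0,"fingers":46},{"x":0,"y":0,"z":0,"ax":0,"ay":0,"az":0,"fingers":46}]'
python3 -m pendant '[{"x":0,"y":0,"z":0.07,"ax":0,"ay":0,"az":0,"fingers":46},{"x":0,"y":0,"z":0,"ax":0,"ay":0,"az":0,"fingers":46}]'
```

```text
time: 9.4
position: [504.2, -275.3, 10.5]
tcp_rot: [2.509, 1.89, 0.0]
ft_force: [0.5, 0.2, 1.2]
gripper_width: 0.5
grasp_force: 0.0
time: 9.65
position: [503.9, -275.1, 5.9]
tcp_rot: [-2.509, -1.89, 0.0]
ft_force: [0.6, 0.6, 1.0]
gripper_width: 0.498
grasp_force: 0.0
```

```bash
python3 -m pendant '[{"x":0,"y":0,"z":0.1,"ax":0,"ay":0,"az":0,"fingers":46},{"x":0,"y":0,"z":0,"ax":0,"ay":0,"az":0,"fingers":46}]'
python3 -m pendant '[{"x":0,"y":0,"z":0,"ax":0,"ay":0,"az":0,"fingers":34},{"x":0,"y":0,"z":0,"ax":0,"ay":0,"az":0,"fingers":28},{"x":0,"y":0,"z":0,"ax":0,"ay":0,"az":0,"fingers":18},{"x":0,"y":0,"z":0,"ax":0,"ay":0,"az":0,"fingers":15},{"x":0,"y":0,"z":0,"ax":0,"ay":0,"az":0,"fingers":15}]' 25
```

```text
time: 9.9
position: [503.7, -275.0, -0.5]
tcp_rot: [-2.508, -1.89, 0.001]
ft_force: [-0.3, -0.8, -0.2]
gripper_width: 0.493
grasp_force: 0.0
time: 10.52
position: [504.1, -275.2, 0.1]
tcp_rot: [2.509, 1.891, -0.0]
ft_force: [-0.3, -0.3, 0.4]
gripper_width: 0.257
grasp_force: 25.0
```

```bash
python3 -m pendant '[{"x":0,"y":0,"z":-0.3,"ax":0,"ay":0,"az":0,"fingers":15},{"x":0,"y":0,"z":-0.6,"ax":0,"ay":0,"az":0,"fingers":15},{"x":0,"y":0,"z":-0.7,"ax":0,"ay":0,"az":0,"fingers":15},{"x":0,"y":0,"z":-0.7,"ax":0,"ay":0,"az":0,"fingers":15},{"x":0.3,"y":-0.23,"z":0,"ax":0,"ay":0,"az":0,"fingers":15},{"x":0.72,"y":-0.55,"z":0,"ax":0,"ay":0,"az":0,"fingers":15},{"x":0.72,"y":-0.55,"z":0,"ax":0,"ay":0,"az":0,"fingers":15},{"x":0.72,"y":-0.55,"z":0,"ax":0,"ay":0,"az":0,"fingers":15}]' 35
python3 -m pendant '[{"x":0.72,"y":-0.55,"z":0,"ax":0,"ay":0,"az":0,"fingers":15},{"x":0.72,"y":-0.55,"z":0,"ax":0,"ay":0,"az":0,"fingers":15},{"x":0.72,"y":-0.55,"z":0,"ax":0,"ay":0,"az":0,"fingers":15},{"x":0.4,"y":-0.4,"z":0,"ax":0,"ay":0,"az":0,"fingers":15},{"x":0,"y":0,"z":0,"ax":0,"ay":0,"az":0.87,"fingers":15},{"x":0,"y":0,"z":0,"ax":0,"ay":0,"az":0.87,"fingers":15},{"x":0,"y":0,"z":0,"ax":0,"ay":0,"az":0.87,"fingers":15},{"x":0,"y":0,"z":0,"ax":0,"ay":0,"az":0,"fingers":15}]'
python3 - <<'E'
from h import *
k=snap("wrist","w5.png")
for n,z in(("tester",155),("tester_point",155),("dot",108),("marked_holder",0)):
    for q in spotter.pinpoint("wrist",n)[:2]: print(n,q["confidence"],q["position"],atz(k,q["position"],z))
go([390,168,73],[.75,-.67])
E
```

```text
time: 11.52
position: [434.3, -100.2, 137.7]
tcp_rot: [-2.509, -1.889, 0.001]
ft_force: [0.8, 0.2, -0.6]
gripper_width: 0.259
grasp_force: 35.0
time: 12.52
position: [359.3, 79.4, 137.7]
tcp_rot: [-2.87, -1.277, 0.001]
ft_force: [0.5, 0.6, -0.5]
gripper_width: 0.261
grasp_force: 35.0
tester 0.87 [255.0, 241.3] [349.11  72.95 155.  ]
tester_point 0.69 [257.4, 90.5] [421.89 150.98 155.  ]
tester_point 0.4 [290.1, 158.2] [409.39 103.54 155.  ]
turn/10deg [-0.    0.   -0.02] shift after turn [ 1.43 -0.61  1.08]
turn/10deg [ 0.    0.   17.98] shift after turn [-1.43  0.61  1.08]
t 12.78 pos [360.16  79.32 137.99] shift now [ 1.43 -0.62  1.08] q [0.21 0.   2.19 0.   0.95 0.95]
[[ 0.67  0.74 -0.  ]
 [ 0.74 -0.67 -0.  ]
 [-0.   -0.   -1.  ]] ft [ 0.4   0.49 -0.88] w 23.68864139766643 gf 34.99946594238281
```

```bash
python3 -m pendant '[{"x":0,"y":0.2,"z":0,"ax":0,"ay":1,"az":0,"fingers":15},{"x":0,"y":0.2,"z":0,"ax":0,"ay":1,"az":0,"fingers":15},{"x":0,"y":0,"z":0,"ax":0,"ay":1,"az":0,"fingers":15},{"x":0,"y":0,"z":0,"ax":0,"ay":1,"az":0,"fingers":15},{"x":0,"y":0,"z":0,"ax":0,"ay":0,"az":0,"fingers":15},{"x":0,"y":0,"z":0,"ax":0,"ay":0,"az":0,"fingers":15}]'
python3 - <<'E'
from h import *
k=snap("wrist","w6.png")
for n,z in(("tester_point",155),("dot",108),("marked_holder",0)):
    for q in spotter.pinpoint("wrist",n)[:2]: print(n,q["confidence"],q["position"],atz(k,q["position"],z))
print(k[2],k[1])
im=cv2.imread("pics/w6.png"); cv2.imwrite("pics/w6z.png",cv2.resize(im[0:240,60:380],(800,600),interpolation=cv2.INTER_CUBIC))
go([390,168,73])
E
```

```text
time: 13.52
position: [368.0, 70.9, 133.4]
tcp_rot: [-2.577, -1.154, -0.654]
ft_force: [0.2, 0.2, -1.3]
gripper_width: 0.261
grasp_force: 35.0
tester_point 0.66 [263.6, 90.1] [437.89 144.16 155.  ]
dot 0.92 [208.7, 52.1] [445.38 240.93 108.  ]
dot 0.22 [261.2, 88.1] [457.87 171.53 108.  ]
marked_holder 0.77 [236.0, 78.1] [487.82 266.1    0.  ]
[354.94  45.72 347.44] [[ 0.75 -0.65  0.12]
 [-0.66 -0.73  0.19]
 [-0.04 -0.22 -0.97]]
t 13.72 pos [368.03  71.91 133.61] shift now [ 0.75 -0.74  1.62] q [-0.32 -0.09  2.43  0.74  0.76 -0.13]
[[ 0.58  0.75  0.3 ]
 [ 0.65 -0.66  0.39]
 [ 0.49 -0.04 -0.87]] ft [-0.25 -0.06 -1.43] w 23.75139701883866 gf 34.99977171421051
```

View pics/w6z.png

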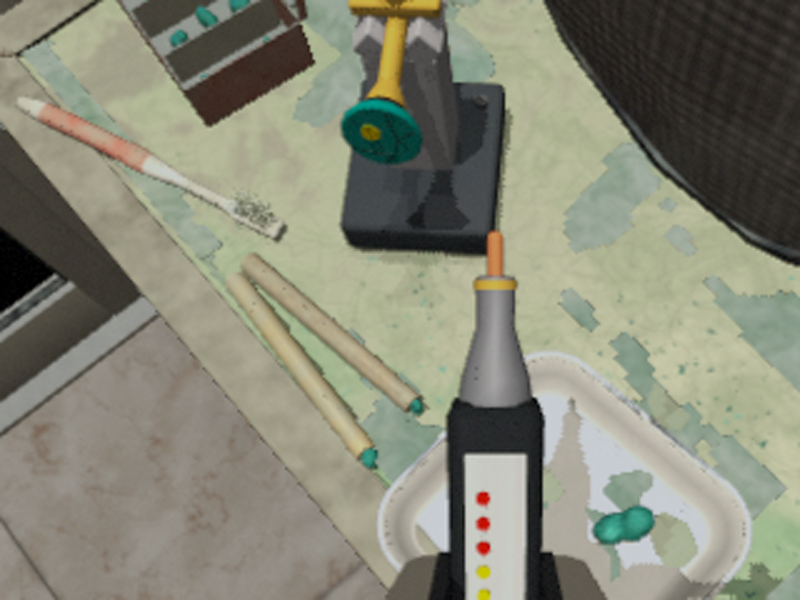

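```bash
python3 - <<'E'
from h import *
g=cv2.cvtColor(cv2.imread("pics/w6.png"),cv2.COLOR_BGR2GRAY).astype(float)
k=cal("wrist")
def edge(v,i0):  # subpixel crossing of mid level after i0
    for i in range(i0,len(v)-1):
        m=95
        if v[i]<m<=v[i+1]: return i+(m-v[i])/(v[i+1]-v[i])
pts=[]
for c in range(203,254,3):
    e=edge(g[:,c],88); pts.append((c,e))
P=np.array([atz(k,p,0)[:2] for p in pts if p[1] and p[1]<108]);print(np.array(pts)[:,1])
d=np.polyfit(P[:,0],P[:,1],1);th=np.degrees(np.arctan(d[0]));print("front edge dir",th,"-> normal yaw",th+90, "res",np.std(P[:,1]-np.polyval(d,P[:,0])))
rt=[]
for rr in range(40,80,3): rt.append((edge(g[rr],248),rr))
print(np.array(rt)[:,0]); Q=np.array([atz(k,p,24)[:2] for p in rt if p[0] and p[0]<275])
e=np.polyfit(Q[:,1],Q[:,0],1);print("right edge yaw",np.degrees(np.arctan2(1,e[0])),np.std(Q[:,0]-np.polyval(e,Q[:,1])))
print(P[0],P[-1],Q[0],Q[-1],"dot",atz(k,(208.4,52.4),108))
# base corner intersection etc: distance from dot to the front-edge plane
dot=atz(k,(208.4,52.4),108)[:2]
for yaw in(44,46,48,50):
    n=np.array([np.cos(np.radians(yaw)),np.sin(np.radians(yaw))]);l=np.array([-n[1],n[0]])
    print(yaw,"front-dot along n",np.mean(P@n)-dot@n,"right-dot lateral",np.mean(Q@l)-dot@l)
E
```

```text
[ 99.08  99.77  99.7   99.79 100.   100.02 100.1  100.16 100.58 100.33
 100.8  100.43 101.18 101.53 101.81 101.96 101.95]
front edge dir -45.711332279597286 -> normal yaw 44.288667720402714 res 0.5490726929057026
[261.48 261.56 261.86 262.15 261.87 261.39 261.11 260.91 260.65 259.93
 259.86 259.65 259.06 258.88]
right edge yaw 44.981559833358844 0.7736602033334715
[429.43 273.9 ] [478.43 223.09] [545.12 275.49] [500.81 230.25] dot [444.55 242.53 108.  ]
44 front-dot along n 10.845995230331482 right-dot lateral -47.826926745064156
46 front-dot along n 10.757525890921897 right-dot lateral -50.00576487033166
48 front-dot along n 10.65595016328399 right-dot lateral -52.12367867390222
50 front-dot along n 10.541391801795442 right-dot lateral -54.17808780404579
```

```bash
python3 - <<'E'
from h import *
k=cal("wrist");s=r.state();T=R.from_rotvec(s["tcp_rot"]);p=np.array(s["position"])
print("pred tip px",proj(k,p+T.apply([94,0,-35])),"pred housing front",proj(k,p+T.apply([55,0,-35])))
ks=cal("scene");print("scene dot",atz(ks,(173.3,206.4),108),atz(ks,(172.6,203.1),108))
go([357.6,153.1,83],[.701,-.713])
E
```

```text
pred tip px [259.78  89.73] pred housing front [259.64 157.01]
scene dot [443.71 238.28 108.  ] [456.36 249.53 108.  ]
turn/10deg [-0.32 -2.94  0.39] shift after turn [ 0.82 -1.09  0.84]
turn/10deg [  4.48  -0.48 -17.03] shift after turn [-0.82  1.09  0.84]
t 13.72 pos [368.03  71.91 133.61] shift now [ 0.36 -0.99  1.21] q [-0.32 -0.09  2.43  0.74  0.76 -0.13]
[[ 0.58  0.75  0.3 ]
 [ 0.65 -0.66  0.39]
 [ 0.49 -0.04 -0.87]] ft [-0.25 -0.06 -1.43] w 23.75139701883866 gf 34.99977171421051
```

```bash
python3 -m pendant '[{"x":0,"y":0,"z":0,"ax":-0.11,"ay":-0.98,"az":0.13,"fingers":15},{"x":0,"y":0,"z":0,"ax":-0.11,"ay":-0.98,"az":0.13,"fingers":15},{"x":0,"y":0,"z":0,"ax":-0.11,"ay":-0.98,"az":0.13,"fingers":15},{"x":0,"y":-0.5,"z":0.2,"ax":0,"ay":0,"az":0,"fingers":15},{"x":0.4,"y":-0.59,"z":0.3,"ax":0,"ay":0,"az":0,"fingers":15},{"x":0.3,"y":0,"z":0.3,"ax":0,"ay":0,"az":0,"fingers":15},{"x":0,"y":0,"z":0,"ax":0,"ay":0,"az":0,"fingers":15},{"x":0,"y":0,"z":0,"ax":0,"ay":0,"az":0,"fingers":15}]'
cat > look.py <<'E'
from h import *
import sys
k=snap("wrist",sys.argv[1])
for n,z in(("tester_point",108),("dot",108),("marked_holder",0)):
    for q in spotter.pinpoint("wrist",n)[:2]: print(n,round(q["confidence"],2),q["position"],atz(k,q["position"],z))
s=r.state();T=R.from_rotvec(s["tcp_rot"]);p=np.array(s["position"])
print("pred tip px",proj(k,p+T.apply([94,0,-35])),"tip",p+T.apply([94,0,-35]))
for D in([446,240,108],[444.5,242.5,108]):print("pred dot px",proj(k,D))
go([357.6,153.1,73],[.701,-.713])
E
python3 look.py w7.png
```

```text
time: 14.72
position: [344.3, 157.0, 91.5]
tcp_rot: [-2.785, -1.19, -0.192]
ft_force: [-1.3, 0.6, -1.3]
gripper_width: 0.257
grasp_force: 35.0
tester_point 0.4 [257.2, 91.6] [408.48 225.79 108.  ]
dot 0.56 [279.9, 37.0] [443.99 240.83 108.  ]
marked_holder 0.63 [284.0, 27.4] [486.6  275.17   0.  ]
pred tip px [261.19  89.78] tip [406.73 218.13 141.18]
pred dot px [282.92  35.7 ]
pred dot px [278.77  34.56]
turn/10deg [-0.29 -0.91  0.16] shift after turn [0.11 0.19 0.31]
turn/10deg [  1.41  -0.45 -17.77] shift after turn [-0.11 -0.19  0.31]
t 14.93 pos [344.82 156.6   91.77] shift now [0.06 0.21 0.32] q [0.3  0.03 2.31 0.19 0.69 0.93]
[[ 0.69  0.72  0.08]
 [ 0.71 -0.69  0.15]
 [ 0.16 -0.05 -0.99]] ft [ 0.   -0.3   0.29] w 23.31796290643642 gf 34.999439120292664
```

```bash
python3 -m pendant '[{"x":0,"y":0,"z":0,"ax":-0.15,"ay":-0.45,"az":0.08,"fingers":15},{"x":0,"y":0,"z":0,"ax":-0.14,"ay":-0.46,"az":0.08,"fingers":15},{"x":0,"y":0.19,"z":0.15,"ax":0,"ay":0,"az":0,"fingers":15},{"x":0,"y":0,"z":0.1,"ax":0,"ay":0,"az":0,"fingers":15},{"x":0,"y":0,"z":0,"ax":0,"ay":0,"az":0,"fingers":15},{"x":0,"y":0,"z":0,"ax":0,"ay":0,"az":0,"fingers":15}]'
python3 look.py w8.png
```

```text
time: 15.68
position: [352.3, 148.5, 76.3]
tcp_rot: [-2.907, -1.191, 0.002]
ft_force: [-0.7, 0.6, -1.2]
gripper_width: 0.255
grasp_force: 35.0
tester_point 0.56 [259.4, 90.3] [419.17 214.62 108.  ]
dot 0.75 [256.1, 18.5] [444.24 241.96 108.  ]
dot 0.29 [257.7, 90.3] [418.47 215.34 108.  ]
pred tip px [259.55  88.69] tip [419.65 215.   111.51]
pred dot px [260.89  18.75]
pred dot px [255.74  17.33]
turn/10deg [-0.    0.    0.01] shift after turn [0.11 0.01 0.06]
turn/10deg [ -0.    -0.   -17.99] shift after turn [-0.11 -0.01  0.06]
t 15.88 pos [352.72 148.98  76.54] shift now [0.11 0.01 0.06] q [ 0.4   0.13  2.22 -0.    0.79  1.19]
[[ 0.71  0.7  -0.  ]
 [ 0.7  -0.71 -0.  ]
 [-0.   -0.   -1.  ]] ft [ 0.19  0.4  -1.14] w 23.601505285053875 gf 34.99954283237457
```

```bash
python3 -m pendant '[{"x":0,"y":-0.03,"z":0.06,"ax":0,"ay":0,"az":0,"fingers":15},{"x":0.15,"y":0,"z":0,"ax":0,"ay":0,"az":0,"fingers":15},{"x":0.15,"y":0,"z":0,"ax":0,"ay":0,"az":0,"fingers":15},{"x":0.1,"y":0,"z":0,"ax":0,"ay":0,"az":0,"fingers":15},{"x":0,"y":0,"z":0,"ax":0,"ay":0,"az":0,"fingers":15},{"x":0,"y":0,"z":0,"ax":0,"ay":0,"az":0,"fingers":15}]'
cat > near.py <<'E'
from h import *
import sys
k=snap("wrist",sys.argv[1]); F=[];Pp=[];C=[]
n=np.array([.713,.701,0])
for i in range(int(sys.argv[2])):
    for m in ("dot","tester_point"):
        q=spotter.pinpoint("wrist",m)[:1]
        s=r.state();F.append(s["ft_force"]);Pp.append(s["position"])
        if i==0 and q:print(m,round(q[0]["confidence"],2),q[0]["position"],atz(k,q[0]["position"],108))
F=np.array(F);p=np.mean(Pp,0);T=R.from_rotvec(s["tcp_rot"])
print("n-force mean",(F@n).mean(),"+-",(F@n).std()/len(F)**.5,"all",F.mean(0))
tip=p+T.apply([94,0,-35]);print("pred tip px",proj(k,tip),"tip",tip,"posstd",np.std(Pp,0),"t",s["time"])
print("tip to dot along/lateral/z",(np.array([444.3,241.8,108])-tip)@n,(np.array([444.3,241.8,108])-tip)@[.701,-.713,0],108-tip[2])
E
python3 near.py w9.png 5
```

```text
time: 16.62
position: [368.2, 167.0, 72.6]
tcp_rot: [2.906, 1.193, -0.002]
ft_force: [0.3, 0.3, -1.5]
gripper_width: 0.258
grasp_force: 35.0
dot 0.72 [261.9, 64.9] [445.34 241.48 108.  ]
tester_point 0.39 [260.6, 88.6] [435.97 233.21 108.  ]
n-force mean -0.07629733284118176 +- 0.09107887963032939 all [-0.01 -0.1  -0.88]
pred tip px [260.02  89.68] tip [435.34 233.06 107.68] posstd [0.09 0.06 0.02] t 17.175
tip to dot along/lateral/z 12.517610674518739 0.04475881300846307 0.3249672004572517
```

```bash
python3 -m pendant '[{"x":0.08,"y":0.01,"z":0,"ax":0,"ay":0,"az":0,"fingers":15},{"x":0.08,"y":0,"z":0,"ax":0,"ay":0,"az":0,"fingers":15},{"x":0,"y":0,"z":0,"ax":0,"ay":0,"az":0,"fingers":15},{"x":0,"y":0,"z":0,"ax":0,"ay":0,"az":0,"fingers":15}]'
python3 near.py w10.png 4
```

```text
time: 17.68
position: [375.6, 173.4, 72.6]
tcp_rot: [2.906, 1.193, -0.002]
ft_force: [0.3, 0.1, -1.0]
gripper_width: 0.263
grasp_force: 35.0
dot 0.79 [257.2, 87.9] [442.27 241.28 108.  ]
tester_point 0.68 [257.9, 88.8] [442.21 240.65 108.  ]
n-force mean -0.009036535431574358 +- 0.22854266029743578 all [ 0.07 -0.09 -0.71]
pred tip px [259.9   89.95] tip [442.6  239.41 107.63] posstd [0.05 0.02 0.02] t 18.125
tip to dot along/lateral/z 2.889116428733628 -0.5127692072201209 0.36950101798224466
```

```bash
python3 -m pendant '[{"x":0.025,"y":0,"z":0,"ax":0,"ay":0,"az":0,"fingers":15},{"x":0.025,"y":0,"z":0,"ax":0,"ay":0,"az":0,"fingers":15},{"x":0,"y":0,"z":0,"ax":0,"ay":0,"az":0,"fingers":15},{"x":0,"y":0,"z":0,"ax":0,"ay":0,"az":0,"fingers":15}]'
python3 near.py w11.png 5
```

```text
time: 18.62
position: [377.9, 175.5, 72.7]
tcp_rot: [2.906, 1.192, -0.001]
ft_force: [-0.4, 0.6, -1.9]
gripper_width: 0.257
grasp_force: 35.0
dot 0.95 [260.0, 89.7] [444.93 241.56 108.  ]
tester_point 0.64 [258.5, 90.9] [443.86 241.72 108.  ]
n-force mean 0.13614212064269984 +- 0.14952358114050646 all [-0.    0.19 -1.2 ]
pred tip px [259.87  89.89] tip [444.82 241.55 107.65] posstd [0.01 0.01 0.01] t 19.175
tip to dot along/lateral/z -0.20174940846765313 -0.5425556111575341 0.3524232428781602
```

No contact yet; advance by 2 mm steps.

```bash
python3 -m pendant '[{"x":0.033,"y":0,"z":0,"ax":0,"ay":0,"az":0,"fingers":15},{"x":0,"y":0,"z":0,"ax":0,"ay":0,"az":0,"fingers":15},{"x":0,"y":0,"z":0,"ax":0,"ay":0,"az":0,"fingers":15}]'
python3 near.py w12.png 5
```

```text
time: 19.55
position: [379.0, 176.8, 72.6]
tcp_rot: [2.906, 1.192, -0.002]
ft_force: [-1.3, -2.1, 0.4]
gripper_width: 0.259
grasp_force: 35.0
dot 0.66 [260.6, 93.1] [445.04 241.25 108.  ]
tester_point 0.5 [259.1, 91.9] [444.89 242.33 108.  ]
n-force mean -1.688073831549947 +- 0.1680761243019959 all [-1.28 -1.11 -0.94]
pred tip px [259.88  89.61] tip [446.12 242.9  107.59] posstd [0.06 0.04 0.03] t 20.1
tip to dot along/lateral/z -2.066144064742139 -0.4888369878873918 0.4062102692929699
```

```bash
python3 -m pendant '[{"x":0.025,"y":0,"z":0,"ax":0,"ay":0,"az":0,"fingers":15},{"x":0.025,"y":0,"z":0,"ax":0,"ay":0,"az":0,"fingers":15},{"x":0,"y":0,"z":0,"ax":0,"ay":0,"az":0,"fingers":15},{"x":0,"y":0,"z":0,"ax":0,"ay":0,"az":0,"fingers":15}]'
python3 near.py w13.png 10
python3 -c "
import cv2,numpy as np
a=cv2.imread('pics/w11.png')[60:140,215:305];b=cv2.imread('pics/w13.png')[60:140,215:305]
cv2.imwrite('pics/cmp.png',cv2.resize(np.hstack([a,b]),(800,356),interpolation=cv2.INTER_CUBIC))"
```

```text
time: 20.6
position: [381.2, 178.9, 72.6]
tcp_rot: [2.906, 1.192, -0.002]
ft_force: [-2.0, -2.7, -0.9]
gripper_width: 0.254
grasp_force: 35.0
tester_point 0.44 [258.5, 98.7] [444.27 242.15 108.  ]
n-force mean -2.7783798500314445 +- 0.08170321288363375 all [-2.   -1.93 -0.96]
pred tip px [259.86  89.72] tip [448.33 245.05 107.63] posstd [0.03 0.02 0.01] t 21.65
tip to dot along/lateral/z -5.151682357077556 -0.5038427334311755 0.37452317989615835
```

View pics/cmp.png

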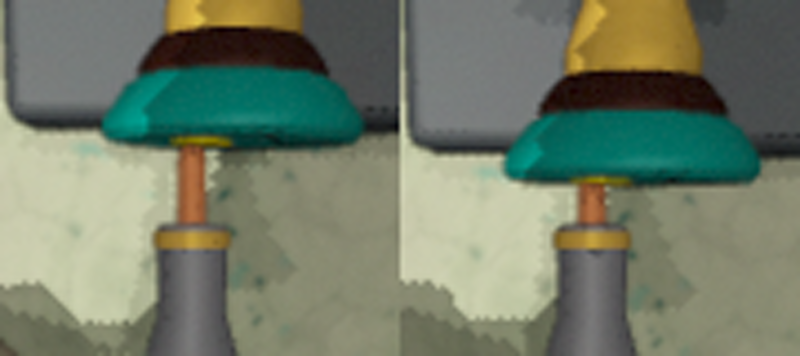

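```bash
python3 -c "
from plant import r
print(r.hand_in())"
```

```text
the job is handed in; nothing more can be done
None
```

The job is handed in with the tester still gripped: its tip is on the yellow dot about 1 mm off centre, within 1–2° of square to the face, pressing about 2.8 N, which is roughly half way in (about 3.9 mm); it finished at about 22 s.

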